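Hold in the recessed reset of a belt grinder's control box with a probe

TASK

Reset the belt grinder: take the reset probe out of its stand by its wooden handle, put its tip into the hole in the yellow dust shutter of the control box and slide the shutter slowly along its rails, all the way open. Then lift the probe out, put its tip down through the round opening that the shutter has uncovered and gently push the recessed red button well down. Finish while still holding the probe upright in the gripper with the button held down; touch the box and shutter with the probe only and leave the other things alone.

Things in the scene. Friction and masses are not known exactly. Their poses are not given: they have to be found in the camera images.
- control_box: grey control box with a black lower half, lying face up, fixed to the bench, 134 x 194 mm, its flat top panel 58 mm above the bench. Origin: centre of its underside. z up; the two shutter rails run along its y axis, 43 mm apart and 8 mm high. A black knob 15 mm high and an amber lamp 11 mm high on the panel on its +x side are not used. It carries the shutter and button
- aperture (a point): centre of the round 17 mm opening in the box's top panel, at panel height; x = 0, y = -30 mm in the box's frame. The red button's top (14 mm across) lies 12 mm below the panel in it. The shutter covers it at the start
- reset_button (a joint): travel of the red button in m: 0 up, 0.008 fully down; a spring pushes it back up, with 1.2 N at 0 and 6 N at 0.008, and it comes up again when let go
- shutter (a joint): position of the yellow shutter in m along the box's +y axis: 0 shut, 0.045 fully open; starts between 0 and 0.010. It slides stiffly (about 1 N plus 6 N per m/s) and stays where it is left. From 0.035 on the opening is wholly clear
- shutter_hole (a point): centre of the upper mouth of the 14 mm round through-hole in the shutter's raised square boss (26 mm wide); this mouth is 10.6 mm above the panel, and below the hole is the panel itself. At joint value s it lies at x = 0, y = 7 mm + s in the box's frame. The rest of the shutter is a flat plate 33 mm wide, 3 mm thick
- probe_stand: wooden block 50 x 50 mm, 62 mm high, on a dark 62 mm square foot, fixed to the bench, with an upright 13 mm hole in its middle that holds the probe. Origin: centre of its underside
- probe_grip (a point): centre of the probe's wooden handle, a square bar 18 x 18 mm and 56 mm high (top with a small brass cap 3 mm above it). z points up from tip to handle, x and y are square to its faces. In the stand the handle's foot rests on the stand's top, so this point is 90 mm above the bench
- probe_tip (a point): rounded lower end of the probe's steel pin, 8 mm in diameter, 80 mm below probe_grip along the probe's axis; the pin projects 52 mm from the handle. At the start it hangs inside the stand
- probe: the whole probe, 60 g; origin at the centre of the handle's underside, 28 mm below probe_grip
- mug: white mug, 82 x 116 x 94 mm, bystander; origin at its underside
- glue_bottle: white glue bottle with a red nozzle, 57 mm wide, 150 mm high, bystander; origin at its underside
- tape_roll: roll of tape lying flat, 91 mm across, 24 mm high, bystander; origin at its underside
There are look-alikes about, which are no part of the job. Of the things shaped like the probe, the wooden one is meant.

How it is judged:
On the way, in this order (a step that is already met when the one before it is completed fails the run):
1. the probe is drawn out of its stand, held by the fingers (height (world z) of probe_tip above 0.066 m and contact force between probe and the fingers above 2 N), for 0.1 s.
2. the shutter has been slid open (0.035 m or more) by the held probe (value of joint shutter above 0.035 m and contact force between probe and the fingers above 2 N), for 0.2 s.
3. the held probe's tip pushes the red button at least 5 mm down through the opening (value of joint reset_button above 0.005 m and contact force between probe and reset_button above 1 N and contact force between probe and the fingers above 2 N), for 0.3 s.
At the end, for the whole second after the job is handed in: The probe, gripped by the fingers, at rest and upright within 0.3 rad (17 degrees), has its tip in the opening and holds the button at least 5 mm down (of 8) while the shutter stands at least 35 mm open (of 45) (all of step 3 and value of joint shutter above 0.035 m and horizontal distance between probe_tip and aperture below 0.01 m and z of probe_tip in the frame of control_box below 0.045 m and angle between probe's own z axis and vertical below 0.3 rad and linear speed of probe below 0.02 m/s); the arm keeps its last pose, push and grip.
It fails at once if the button is pushed with more than 25 N (contact force between probe and reset_button above 25 N).
It fails at once if the shutter is slid faster than 0.15 m/s (velocity of joint shutter above 0.15 m/s).
It fails at once if the arm or fingers touch the control box, shutter or button (contact force between any of the arm, the fingers and control_box above 0.5 N).
It fails at once if a bystander (mug, glue bottle, tape roll) is moved by more than 20 mm (distance of any of mug, glue_bottle, tape_roll from where it was at the start of the episode above 0.02 m).
It also fails if it takes over 58 s, if anything falls off the work surface, if the arm or the gripper's body presses on something with over 40 N, if the wrist force passes 120 N, or if a joint passes its speed limit or range.

ROBOT

A 6-joint arm with a two-finger parallel gripper is mounted at the origin on a cart in front of the work surface, level with it; the furniture and walls round the work are solid. World frame = base frame: x ahead of the robot, y to its left, z up, the work surface at z = 0. Lengths are in m, angles in rad, forces in N, time in s.
With the tool pointing down it reaches from about 0.25 to 0.725 m from the base axis. Payload 4 kg.
Tool frame: the origin (TCP) lies midway between the tips of the shut fingers; the grasp point (between the pads) lies 19 mm behind it; z points along the fingers, x is the direction in which the jaws open and shut, and the axes are right-handed (so a half turn about z gives the same grasp; the last joint's range is limited). The gripper opens to 85 mm and grips with 20 to 120 N. Pads are 22 mm wide; open, the fingers measure 114 mm over their backs; the gripper's body (76 mm by 85 mm) begins 54 mm behind the grasp point. The pads swing forward as they close: fully open they stand 13 mm farther back than shut.
Start: joints at [1.102, 0.241, 0.005, 1.335, 0, 1.571], TCP at [0.226, 0.446, 0.231] pointing down, gripper open.
Joint ranges: [-2.72, 2.72], [-1.05, 1.87], [-1.09, 1.28], [-1.99, 2.15], [-1.42, 1.44], [-3.14, 3.14]. Speed limits (rad/s): [2.79, 2.79, 3.14, 3.14, 3.14, 3.14].

INTERFACE

Orientations are given as a unit quaternion [x, y, z, w].
In Python, from workcell import bot gives the robot as it stands.
- The arm moves only by the tool drive_tool, never from a script. Its argument "rows" is text: rows parted by semicolons, each of 5 numbers parted by spaces: the finger opening in mm, from 0 to 85.4, then the shift along the tool's x, y, z in mm, then the turn about the tool's z in rad. A call has 1 to 12 rows; each row shifts and turns the commanded pose from where the row before left it, along the tool's axes as they then stand; what a row does not reach is not made up. A row lasts 1/10 s, in which the tool goes at most 50 mm and 8.59 degrees, less where a joint would pass 70% of its speed; a pose out of reach is approached as far as the arm can. A call is refused whole if a number of a shift passes 50 or a number of a turn 0.15, either way. A call with a gripper value outside its range is refused whole. The fingers move at their own pace and stop on an object; the grip force is fixed at half the most. Time passes only in rows, so rows that do not move let the fingers close. It gives the time, the measured TCP pose, the force and the opening at its end, in the units of the state.
- bot.get_obs(): the state, without advancing time (a new reading comes with each control period).
- bot.camera(name): name is "scene" or "top"; returns a dict with "image" (400x640x3 uint8, red, green, blue), "vertical_fov" (degrees; the focal length in pixels is half the picture's height over the tangent of half this angle, whatever the lens; pixels are square), "cx", "cy" (the principal point, pixels), "R" (3x3) and "t" (3): a world point X has camera coordinates R X + t. Camera axes: x right, y down, z forward; pixel columns grow to the right and rows downward; lengths in m; the calibration is good to about 2 mm. A picture is of the moment at which its call begins. There is no depth.
- bot.job_done(): hands the job in, once; it reports no verdict.
The state is a dict: "clock": time; "joint_pos": joint angles; "joint_vel": joint speeds; "tau": joint torques, N m; "eef_pos": TCP position; "tool_rot": TCP orientation; "ft_force": force on the tool from outside, world axes, zero at the start; "ft_torque": the same for the moment, N m; "grip_width": finger opening in m.
Only numpy, scipy, OpenCV 4.12 (cv2) and the standard library are available. Lean on these libraries where they do the work, as an engineer would, in place of code of your own. Each camera call takes 0.05 s, during which the arm holds its last target. There are 200 camera calls.

## Working session

There is one attempt and no reset: what is moved stays moved. The work goes in short steps, Python scripts to look and compute and a tool call to move; the robot and the scene stay as the last step left them, time stands still between calls to the robot, and variables do not carry over. Pictures are saved under pics/ and viewed, about 8 in all and at most 12, crops included, and the job is handed in when it is done.

Besides the shell and the picture viewer there is one more tool, called after "Call:" as name(argument=value, ...) on one line, values as JSON. drive_tool: Moves the arm, as the interface text tells. Its arguments: {"type":"object","properties":{"rows":{"type":"string"}},"required":["rows"]}

```bash
mkdir -p pics; ls
cat > h.py <<'E'
from workcell import bot
import numpy as np, cv2
from scipy.spatial.transform import Rotation as Ro
def shot(n,f):
    c=bot.camera(n); cv2.imwrite(f'pics/{f}.png',c['image'][:,:,::-1]); np.save(f'pics/{f}.npy',c,allow_pickle=True); return c
def load(f): return np.load(f'pics/{f}.npy',allow_pickle=True).item()
def K(c):
    f=200/np.tan(np.radians(c['vertical_fov'])/2); return np.array([[f,0,c['cx']],[0,f,c['cy']],[0,0,1]])
def ray(c,uv,z):
    R=np.array(c['R']);t=np.array(c['t']);o=-R.T@t
    d=R.T@np.linalg.inv(K(c))@np.array([uv[0],uv[1],1.]); return o+d*(z-o[2])/d[2]
def proj(c,X):
    p=K(c)@(np.array(c['R'])@np.array(X)+np.array(c['t'])); return p[:2]/p[2]
E
python3 - <<'E'
from h import *
for n in('scene','top'):
    c=shot(n,n+'0'); print(n,{k:v for k,v in c.items() if k!='image'})
print(bot.get_obs())
E
```

```text
pics
scene {'vertical_fov': 53.762657359316776, 'cx': 320.4165737085704, 'cy': 202.45902090322795, 'R': array([[ 0.74967465, -0.6617591 ,  0.00792484],
       [-0.52554491, -0.60255674, -0.60060629],
       [ 0.40223185,  0.44609445, -0.79950565]]), 't': array([-0.27105537,  0.46778143,  0.81703607])}
top {'vertical_fov': 45.81726240838674, 'cx': 325.52513809288985, 'cy': 204.0831268599372, 'R': array([[ 0.00274616, -0.99999039, -0.00341773],
       [-0.98345268, -0.00208161, -0.18115321],
       [ 0.18114435,  0.00385865, -0.98344895]]), 't': array([0.2398712 , 0.54015602, 1.58227223])}
{'clock': 0.1, 'joint_pos': array([1.10199989e+00, 2.41360702e-01, 3.90857257e-03, 1.33517787e+00,
       2.39787000e-06, 1.57081940e+00]), 'joint_vel': array([-4.55147089e-05, -2.21390432e-04,  2.03146176e-03,  1.50495600e-03,
        4.17293487e-04, -1.04475920e-03]), 'tau': array([-4.04094280e-04, -3.73138189e+01,  2.53010237e+01,  1.09073016e-02,
       -9.94689412e-05,  7.67261326e-06]), 'eef_pos': array([0.2256651 , 0.44558143, 0.23050938]), 'tool_rot': array([ 8.52007119e-01,  5.23529396e-01, -7.81767350e-04,  4.78987088e-04]), 'ft_force': array([-0.03531523, -0.29241933, -0.35316037]), 'ft_torque': array([-0.0322569 ,  0.00589496,  0.020809  ]), 'grip_width': 0.08528399330240145}
```

View pics/scene0.png

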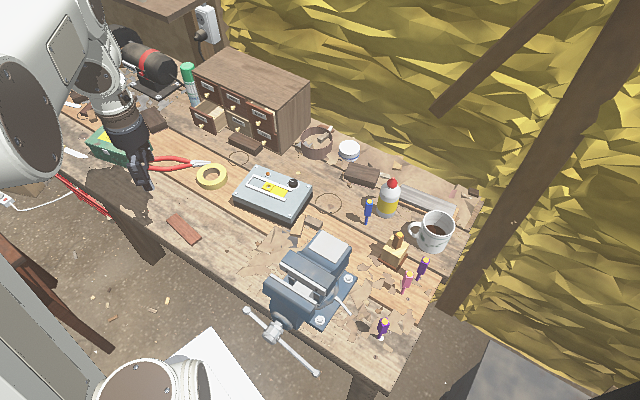

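View pics/top0.png

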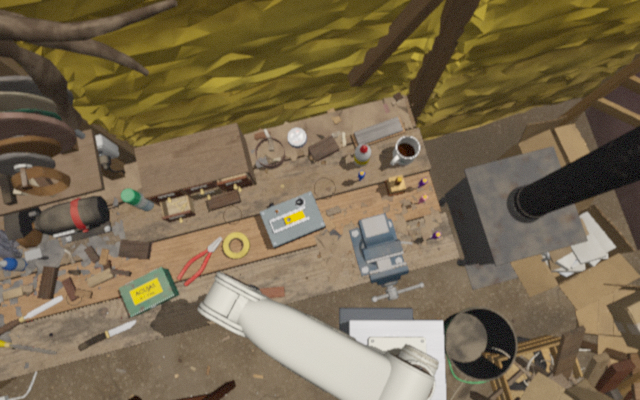

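The probe in its stand is at about (396,250) in scene and (397,184) in top. The box is at (272,193) and (293,219), with the vise between them and the base. I'll enlarge these areas.

Run:
```python
from h import *
s=load('scene0')['image'];t=load('top0')['image']
def cr(i,u,v,w,h,k): return cv2.resize(i[v:v+h,u:u+w],None,fx=k,fy=k,interpolation=cv2.INTER_CUBIC)
# box scene 225..325,155..230 ; top 250..330,185..255
a=cr(s,225,155,100,75,4);b=cr(t,250,185,100,75,4);c=cr(s,355,215,100,75,4);d=cr(t,355,150,100,75,4)
cv2.imwrite('pics/c1.png',np.vstack([np.hstack([a,b]),np.hstack([c,d])])[:,:,::-1])
c=load('top0')
print([ray(c,p,0.09).round(3) for p in[(397,180),(297,218)]])
```

```text
[array([ 0.616, -0.001,  0.09 ]), array([0.485, 0.336, 0.09 ])]
```

View pics/c1.png

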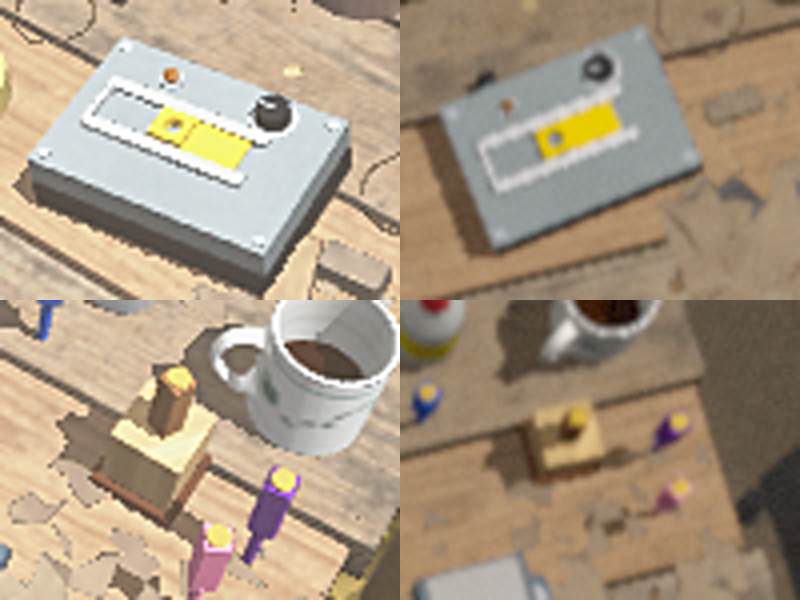

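Box +x points away from the robot (knob/lamp side) and +y points left, so the shutter opens to the left. The wooden probe stands next to the mug; the pink and purple ones are look-alikes. Next I'll measure poses with masks.

```bash
cat > m.py <<'E'
from h import *
def big(m):
    cs,_=cv2.findContours(m.astype(np.uint8),cv2.RETR_EXTERNAL,cv2.CHAIN_APPROX_NONE); return max(cs,key=cv2.contourArea)[:,0,:].astype(float)
def roi(m,b):
    o=np.zeros(m.shape,bool);u0,v0,u1,v1=b;o[v0:v1,u0:u1]=m[v0:v1,u0:u1];return o
def met(c,cnt,z): return np.array([ray(c,p,z)[:2] for p in cnt])
def rect(P):
    r=cv2.minAreaRect((P*1000).astype(np.float32)); return np.round(r[0],1),np.round(r[1],1),round(r[2],1)
def yel(c,b):
    h=cv2.cvtColor(c['image'],cv2.COLOR_RGB2HSV).astype(int)
    return roi((h[...,0]>20)&(h[...,0]<35)&(h[...,1]>170)&(h[...,2]>120),b)
E
python3 - <<'E'
from m import *
for n,bb,sb,cb in(('scene0',(225,155,325,230),(380,230,415,275),(390,228,406,243)),('top0',(255,188,330,250),(382,172,412,200),(392,172,405,186))):
    c=load(n);im=c['image'];h=cv2.cvtColor(im,cv2.COLOR_RGB2HSV).astype(int)
    hh=h[...,0];s=h[...,1];v=h[...,2]
    print(n,'panel px',h[218,285] if n[0]=='t' else h[200,300],h[207,293],'stand',h[185,388],'cap',h[180,398],h[181,399], h[234,400])
    m=roi((hh>85)&(hh<125)&(s>15)&(s<90)&(v>110),bb)
    m=cv2.morphologyEx(m.astype(np.uint8),cv2.MORPH_CLOSE,np.ones((3,3)))
    k=big(m); print('panel',rect(met(c,k,.058)),len(k), k.min(0),k.max(0))
    y=yel(c,bb);k=big(y);print('shutter z61',rect(met(c,k,.061)),'z68',rect(met(c,k,.0686)))
    for z,b in((.121,cb),):
        m=roi((hh>18)&(hh<32)&(s>120)&(v>130),b);q=np.argwhere(m)[:,::-1].mean(0);print('cap',m.sum(),q,ray(c,q,z).round(4))
E
```

```text
scene0 panel px [ 97  15 222] [ 95  14 220] stand [  2 126 127] cap [ 15  56 204] [ 15  60 204] [ 27 116 247]
panel (array([516.6, 413.9]), array([30.8, 27.2]), 27.9) 29 [264. 168.] [273. 177.]
shutter z61 (array([480. , 350.8]), array([0., 0.]), 0.0) z68 (array([476.9, 345.4]), array([0., 0.]), 0.0)
cap 7 [399.14285714 234.57142857] [ 0.6105 -0.0068  0.121 ]
top0 panel px [ 26 255 224] [ 85  10 157] stand [ 17 125  94] cap [ 22 178 182] [ 21 178 152] [ 18  65 161]
panel (array([400.6, 398. ]), array([0., 0.]), 0.0) 1 [279. 244.] [279. 244.]
shutter z61 (array([491.6, 349. ]), array([23.1, 67.5]), 22.2) z68 (array([490.4, 348.5]), array([23. , 67.2]), 22.2)
cap 25 [399.2  178.92] [ 0.6121 -0.0039  0.121 ]
```

Run:
```python
from m import *
vis=[]
for n,bb,vm,ym in(('scene0',(222,155,325,235),195,150),('top0',(255,186,330,252),110,150)):
    c=load(n);im=c['image'].astype(int);R,G,B=im[...,0],im[...,1],im[...,2]
    m=roi((B>R+3)&(G>vm),bb); y=roi((R-B>70)&(R>150)&(G>.75*R)&(B<.55*R),bb)
    m=cv2.morphologyEx((m|y).astype(np.uint8),cv2.MORPH_CLOSE,np.ones((5,5)))
    k=big(m); print(n,'panel',rect(met(c,k,.058)))
    r=cv2.minAreaRect((met(c,k,.058)*1000).astype(np.float32));print(cv2.boxPoints(r).round(0).tolist())
    k2=big(y); print('shutter',rect(met(c,k2,.061)),y.sum())
    o=c['image'].copy(); cv2.drawContours(o,[k.astype(int)[:,None]],-1,(255,0,0),1);cv2.drawContours(o,[k2.astype(int)[:,None]],-1,(0,0,255),1)
    u,v=bb[:2]; vis.append(cv2.resize(o[v:v+66,u:u+103],None,fx=4,fy=4,interpolation=0))
vv=[cv2.resize(load('scene0')['image'][222:276,380:420],None,fx=7,fy=7,interpolation=0),cv2.resize(load('top0')['image'][165:205,380:420],None,fx=7,fy=7,interpolation=0)]
w=np.zeros((600,800,3),np.uint8);w[:264,:380]=vis[0][:,:380];w[:264,400:700]=vis[1][:,:300];
w[270:270+325,:280]=vv[0][:325];w[270:550,400:680]=vv[1]
cv2.imwrite('pics/c2.png',w[:,:,::-1])
```

```text
scene0 panel (array([488.7, 353.3]), array([129.6, 189.1]), 22.8)
[[392.0, 415.0], [466.0, 241.0], [585.0, 291.0], [512.0, 466.0]]
shutter (array([493.9, 348.8]), array([27.9, 72.4]), 22.3) 184
top0 panel (array([489.5, 355.6]), array([132.5, 186.4]), 22.7)
[[392.0, 416.0], [464.0, 244.0], [587.0, 295.0], [515.0, 467.0]]
shutter (array([492.2, 349.3]), array([25.7, 70. ]), 22.3) 145
```

View pics/c2.png

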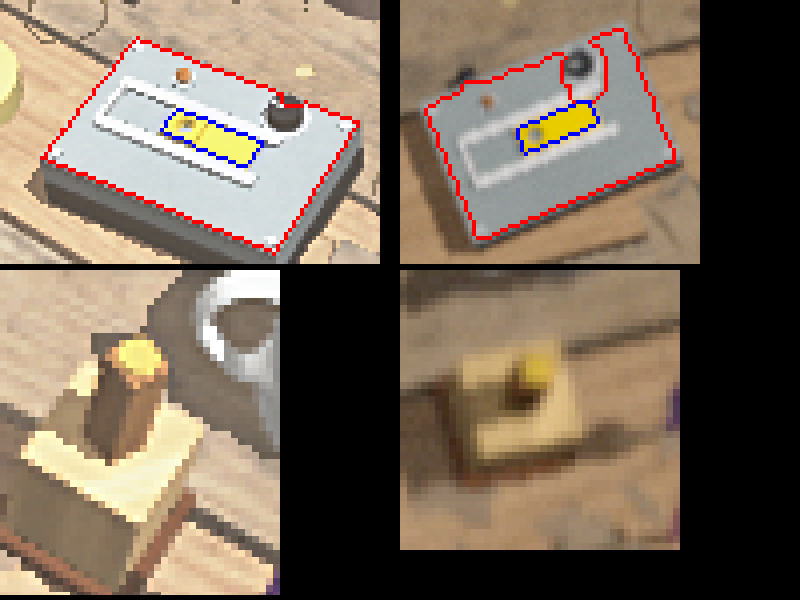

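Run:
```python
from m import *
S=load('scene0');T=load('top0')
print('hole',ray(S,(268.6,186),.0686),ray(T,(289.2,219.2),.0686))
a=np.radians(22.7);c0=np.array([.489,.3543]);ex=np.array([np.cos(a),np.sin(a)]);ey=np.array([-ex[1],ex[0]])
for p in(ray(S,(268.6,186),.0686),ray(T,(289.2,219.2),.0686)): d=p[:2]-c0;print('box frame',d@ex,d@ey)
print('aperture',c0-.03*ey)
px=lambda x,y:(380+x/7,222+(y-270)/7)
for l,z,ps in(('handle',.062,[(89,432),(110,463),(160,440)]),('handtop',.118,[(101,365),(120,372),(167,372),(165,352)]),('stand',.062,[(22,447),(140,520),(203,430)])):
    P=np.array([ray(S,px(*p),z)[:2] for p in ps]);d=np.diff(P,axis=0);print(l,P.round(4).tolist(),np.hypot(*d.T).round(4),np.degrees(np.arctan2(d[:,1],d[:,0])).round(1))
print('cap S',ray(S,px(138,354),.121),'cap T',ray(T,(380+(538-400)/7,165+(368-270)/7),.121))
t=lambda x,y:(380+(x-400)/7,165+(y-270)/7)
P=np.array([ray(T,t(*p),.062)[:2] for p in[(455,355),(560,340),(583,440),(472,460)]]);print('stand top view',P.mean(0),np.diff(P,axis=0), P)
for l,p in(('mug',(407,150)),('mugh',(398,160)),('bottle',(363,150)),('vise',(377,228))):print(l,ray(T,p,.1))
print(ray(T,(352,225),.1),ray(T,(400,215),.1),'vise front')
print(bot.get_obs()['eef_pos'])
```

```text
hole [0.48484125 0.36254287 0.0686    ] [0.48374669 0.36406977 0.0686    ]
box frame -0.0006556344991119913 0.009209249031904187
box frame -0.001076165533317361 0.011040265590576089
aperture [0.50057718 0.32662386]
handle [[0.6095, 0.0011], [0.6055, -0.0128], [0.6266, -0.0184]] [0.0144 0.0218] [-105.9  -14.8]
handtop [[0.6015, -0.0002], [0.6043, -0.0065], [0.6167, -0.0173], [0.6224, -0.0114]] [0.0069 0.0164 0.0082] [-65.7 -41.2  46.2]
stand [[0.5863, 0.0129], [0.5961, -0.0358], [0.6417, -0.026]] [0.0496 0.0466] [-78.6  12.1]
cap S [ 0.61281689 -0.00664894  0.121     ] cap T [ 0.6117977  -0.00561377  0.121     ]
stand top view [ 0.6104512  -0.00437348] [[ 0.00771687 -0.05202611]
 [-0.05052086 -0.00993959]
 [-0.01015115  0.05474168]] [[ 0.63246176  0.02593047]
 [ 0.64017863 -0.02609564]
 [ 0.58965778 -0.03603523]
 [ 0.57950663  0.01870645]]
mug [ 0.71843788 -0.03634209  0.1       ]
mugh [ 0.68310074 -0.00478559  0.1       ]
bottle [0.71818225 0.1136645  0.1       ]
vise [0.45021754 0.07046751 0.1       ]
[0.46004054 0.15308768 0.1       ] [ 0.49393487 -0.00670549  0.1       ] vise front
[0.2256651  0.44558143 0.23050938]
```

Run:
```python
from m import *
S=load('scene0')
for z in(.062,.118):
  for y in range(-45,46,10):
    a=np.radians(y);Q=[np.array([.612,-.006,z])+.009*np.array([sx*np.cos(a)-sy*np.sin(a),sx*np.sin(a)+sy*np.cos(a),0]) for sx,sy in((-1,-1),(-1,1),(1,1),(1,-1))]
    P=[proj(S,q) for q in Q];P=sorted(P,key=lambda p:p[0])
    print(z,y,[((p-[380,222])*7+[0,270]).round(0).tolist() for p in P])
q=bot.get_obs();R=Ro.from_quat(q['tool_rot']).as_matrix();print(R.round(3))
d=np.array([.612,-.006,0.2])-q['eef_pos'];print('tool shift mm',(R.T@d*1000).round(1))
```

```text
0.062 -45 [[82.0, 418.0], [84.0, 461.0], [131.0, 421.0], [134.0, 463.0]]
0.062 -35 [[79.0, 422.0], [89.0, 464.0], [126.0, 417.0], [138.0, 460.0]]
0.062 -25 [[76.0, 426.0], [95.0, 467.0], [121.0, 414.0], [141.0, 455.0]]
0.062 -15 [[74.0, 431.0], [101.0, 469.0], [115.0, 412.0], [142.0, 450.0]]
0.062 -5 [[73.0, 436.0], [107.0, 471.0], [109.0, 411.0], [143.0, 445.0]]
0.062 5 [[73.0, 441.0], [103.0, 411.0], [113.0, 471.0], [143.0, 440.0]]
0.062 15 [[75.0, 446.0], [97.0, 411.0], [119.0, 470.0], [141.0, 435.0]]
0.062 25 [[77.0, 452.0], [92.0, 413.0], [125.0, 469.0], [139.0, 430.0]]
0.062 35 [[80.0, 456.0], [87.0, 415.0], [130.0, 467.0], [135.0, 425.0]]
0.062 45 [[82.0, 418.0], [84.0, 461.0], [131.0, 421.0], [134.0, 463.0]]
0.118 -45 [[106.0, 336.0], [109.0, 379.0], [158.0, 339.0], [161.0, 382.0]]
0.118 -35 [[103.0, 339.0], [114.0, 383.0], [153.0, 335.0], [165.0, 378.0]]
0.118 -25 [[100.0, 344.0], [120.0, 386.0], [147.0, 332.0], [168.0, 374.0]]
0.118 -15 [[98.0, 349.0], [126.0, 388.0], [141.0, 330.0], [170.0, 369.0]]
0.118 -5 [[97.0, 354.0], [132.0, 389.0], [135.0, 328.0], [170.0, 363.0]]
0.118 5 [[97.0, 359.0], [128.0, 328.0], [139.0, 390.0], [170.0, 358.0]]
0.118 15 [[99.0, 365.0], [122.0, 329.0], [145.0, 389.0], [168.0, 353.0]]
0.118 25 [[101.0, 370.0], [116.0, 330.0], [151.0, 388.0], [166.0, 348.0]]
0.118 35 [[105.0, 375.0], [111.0, 332.0], [156.0, 385.0], [162.0, 343.0]]
0.118 45 [[106.0, 336.0], [109.0, 379.0], [158.0, 339.0], [161.0, 382.0]]
[[ 0.452  0.892 -0.001]
 [ 0.892 -0.452 -0.002]
 [-0.002 -0.    -1.   ]]
tool shift mm [-228.2  548.7   30.9]
```

Call:
drive_tool(rows="55 -19 45 2.5 0;55 -19 45 2.5 0;55 -19 45 2.5 0;55 -19 45 2.5 0;55 -19 45 2.5 0;55 -19 45 2.5 0;55 -19 45 2.5 0;55 -19 45 2.5 0;55 -19 45 2.5 0;55 -19 45 2.5 0;55 -19 45 2.5 0;55 -19 45 2.5 0")

```text
clock: 1.3
eef_pos: [0.6053, -0.0031, 0.2006]
tool_rot: [0.852, 0.523, -0.0, -0.0]
ft_force: [0.1, 0.4, -0.2]
grip_width: 0.0551
```

```bash
cat > go.py <<'E'
from m import *
import sys
t=np.array([float(x) for x in sys.argv[1:4]]);q=bot.get_obs();R=Ro.from_quat(q['tool_rot']).as_matrix()
print('t',round(q['clock'],2),'pos',q['eef_pos'].round(4),'F',q['ft_force'].round(2),'w',round(q['grip_width'],4),'yaw',np.degrees(np.arctan2(R[1,0],R[0,0])).round(2),'tilt',R[:,2].round(4))
print('shift mm',(R.T@(t-q['eef_pos'])*1000).round(2))
E
python3 go.py .612 -.006 .14
```

```text
t 1.3 pos [ 0.6053 -0.0031  0.2006] F [ 0.07  0.39 -0.16] w 0.0551 yaw 63.13 tilt [-1.e-03  2.e-04 -1.e+00]
shift mm [ 0.45  7.32 60.61]
```

Call:
drive_tool(rows="55 0 7 20 0;55 0 0 25 0;55 0 0 10 0;55 0 0 0 0")

```text
clock: 1.7
eef_pos: [0.609, -0.0044, 0.1438]
tool_rot: [0.852, 0.524, -0.002, -0.001]
ft_force: [-1.1, 0.2, -0.5]
grip_width: 0.055
```

```bash
python3 go.py .612 -.006 .08
python3 - <<'E'
from h import *
a=shot('scene','s1')['image'];b=shot('top','t1')['image']
f=lambda i,u,v:cv2.resize(i[v:v+80,u:u+66],None,fx=6,fy=6,interpolation=cv2.INTER_CUBIC)
cv2.imwrite('pics/c3.png',np.hstack([f(a,365,200),f(b,365,145)])[:,:,::-1])
E
```

```text
t 1.7 pos [ 0.609  -0.0044  0.1438] F [-1.11  0.17 -0.48] w 0.055 yaw 63.15 tilt [-5.5e-03  1.0e-04 -1.0e+00]
shift mm [ 0.08  3.71 63.83]
```

View pics/c3.png

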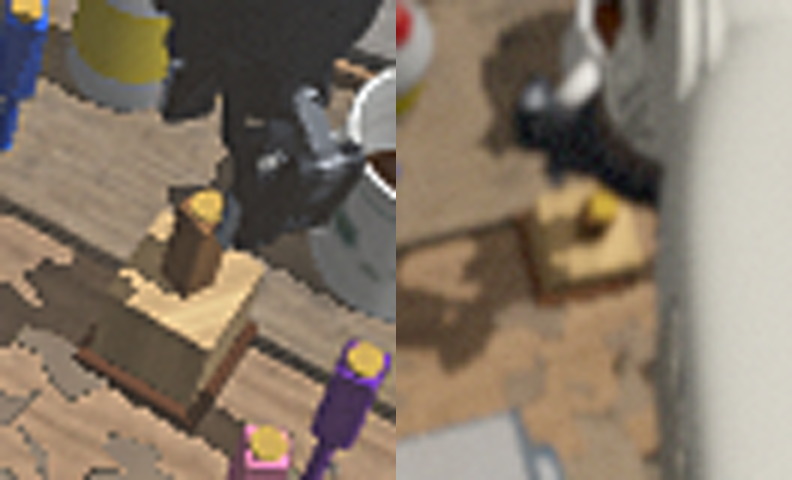

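The gripper looks offset from the probe in both views: its finger tips are near (418,222) in scene and up by the mug in top. I'll check this against the projected TCP.

Run:
```python
from h import *
q=bot.get_obs();p=q['eef_pos'];R=Ro.from_quat(q['tool_rot']).as_matrix();print(q['joint_pos'].round(3),p)
for n,u,v in(('s1',365,200),('t1',365,145)):
    c=load(n)
    for l,X in(('tcp',p),('pad+',p+R@[.0275,0,0]),('pad-',p-R@[.0275,0,0]),('body',p+R@[0,0,-.075]),('cap',[.612,-.006,.121])):
        x=proj(c,X); print(n,l,x.round(1),((x-[u,v])*6).round(0))
    print('campos',(-np.array(c['R']).T@c['t']).round(3))
```

```text
[-0.007  0.504  0.17   1.237  0.     0.461] [ 0.61086955 -0.00403782  0.14684702]
s1 tcp [400.2 228. ] [211. 168.]
s1 pad+ [396.  218.8] [186. 113.]
s1 pad- [404.5 237.5] [237. 225.]
s1 body [405.8 209.6] [245.  57.]
s1 cap [399.3 234. ] [206. 204.]
campos [ 0.12  -0.262  0.936]
t1 tcp [400.4 177.4] [213. 195.]
t1 pad+ [392.8 173.7] [167. 172.]
t1 pad- [408.  181.1] [258. 217.]
t1 body [404.1 171.7] [235. 160.]
t1 cap [399.8 178.9] [209. 204.]
campos [0.244 0.235 1.655]
```

The projected TCP and pads agree with the image. The light-grey shape is the mug handle in shadow, and it's clear of the fingers. I'll descend.

Call:
drive_tool(rows="50 0 2 0 0;50 0 0 15 0;50 0 0 20 0;50 0 0 20 0;50 0 0 10 0;50 0 0 0 0;50 0 0 0 0")

```text
clock: 2.5
eef_pos: [0.6134, -0.0053, 0.0824]
tool_rot: [0.852, 0.524, 0.001, 0.0]
ft_force: [-0.5, 0.5, 0.4]
grip_width: 0.0498
```

```bash
python3 go.py .612 -.006 .08
```

```text
t 2.5 pos [ 0.6134 -0.0053  0.0824] F [-0.48  0.52  0.39] w 0.0498 yaw 63.15 tilt [ 0.0017 -0.     -1.    ]
shift mm [-1.29 -0.93  2.43]
```

Call:
drive_tool(rows="50 -1 -1 1 0;40 0 0 0 0;30 0 0 0 0;22 0 0 0 0;10 0 0 0 0;10 0 0 0 0;10 0 0 0 0;10 0 0 0 0;10 0 0 0 0")

```text
clock: 3.4
eef_pos: [0.6118, -0.0059, 0.0809]
tool_rot: [0.852, 0.524, 0.001, 0.0]
ft_force: [-0.2, 0.0, 5.3]
grip_width: 0.0183
```

```bash
python3 go.py .612 -.006 .08
```

```text
t 3.4 pos [ 0.6118 -0.0059  0.0809] F [-0.18  0.03  5.29] w 0.0183 yaw 63.14 tilt [ 1.2e-03 -1.0e-04 -1.0e+00]
shift mm [-0.02  0.26  0.94]
```

Call:
drive_tool(rows="10 0 0 -5 0;10 0 0 -10 0;10 0 0 -15 0;10 0 0 -15 0;10 0 0 -20 0;10 0 0 -20 0;10 0 0 -20 0;10 0 0 0 0;10 0 0 0 0")

```text
clock: 4.3
eef_pos: [0.6111, -0.006, 0.1852]
tool_rot: [0.852, 0.524, -0.0, 0.0]
ft_force: [-0.4, -0.9, -1.1]
grip_width: 0.0185
```

```bash
python3 go.py .485 .3635 .181
```

```text
t 4.3 pos [ 0.6111 -0.006   0.1852] F [-0.43 -0.91 -1.11] w 0.0185 yaw 63.14 tilt [-1.e-04 -3.e-04 -1.e+00]
shift mm [ 272.59 -279.48    4.12]
```

Call:
drive_tool(rows="10 10 -10 0 0;10 20 -20 0 0;10 28 -29 0 0;10 28 -29 0 0;10 28 -29 0 0;10 28 -29 0 0;10 28 -29 0 0;10 28 -29 0 0;10 28 -29 0 0;10 28 -29 0 0;10 15 -15 0 0;10 4 -4 0 0")

```text
clock: 5.5
eef_pos: [0.4812, 0.3672, 0.1835]
tool_rot: [0.851, 0.525, -0.002, -0.0]
ft_force: [0.6, -0.2, -0.6]
grip_width: 0.0185
```

```bash
python3 - <<'E'
from h import *
a=shot('scene','s2')['image'];b=shot('top','t2')['image']
f=lambda i,u,v:cv2.resize(i[v:v+90,u:u+66],None,fx=6,fy=6,interpolation=cv2.INTER_CUBIC)
cv2.imwrite('pics/c4.png',np.hstack([f(a,240,130),f(b,262,175)])[:,:,::-1])
E
python3 go.py .4843 .3633 .181
```

```text
t 5.6 pos [0.4825 0.3652 0.184 ] F [-0.54 -0.61 -1.46] w 0.0186 yaw 63.27 tilt [-0.002  -0.0018 -1.    ]
shift mm [-0.86  2.45  2.96]
```

View pics/c4.png

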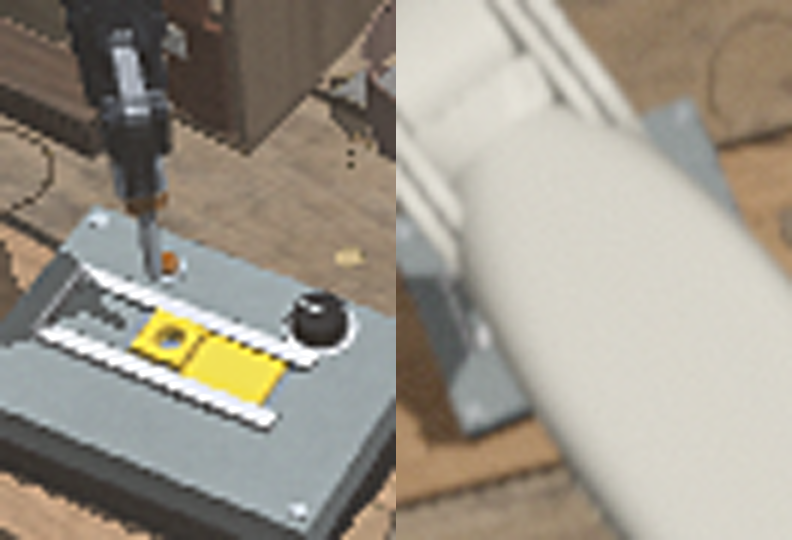

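```bash
cat > pt.py <<'E'
from h import *
import sys
c=load(sys.argv[1]);u,v=int(sys.argv[2]),int(sys.argv[3])
q=bot.get_obs();p=q['eef_pos'];R=Ro.from_quat(q['tool_rot']).as_matrix()
P=lambda X:((proj(c,X)-[u,v]+.5)*6-.5).round(0)
for dz in(.071,.019,-.0): print(dz,P(p+R@[0,0,dz]))
E
python3 pt.py s2 240 130
python3 - <<'E'
from h import *
c=load('s2'); U=lambda x,y:((x+.5)/6-.5+240,(y+.5)/6-.5+130)
a=np.radians(22.7);ex=np.array([np.cos(a),np.sin(a)]);ey=np.array([-ex[1],ex[0]]);c0=np.array([.489,.3543])
for x,y in((170,337),(171,338)):
    X=ray(c,U(x,y),.0686);print(X,(X[:2]-c0)@ex,(X[:2]-c0)@ey)
# tip if at height .113
print(ray(c,U(152,276),.113))
# edges of the rails etc: knob base not needed
E
```

```text
0.071 [157. 277.]
0.019 [145. 199.]
-0.0 [140. 169.]
[0.48393299 0.36454894 0.0686    ] -0.0007193841540408212 0.0114104310916599
[0.48392156 0.36374893 0.0686    ] -0.0010386532707963366 0.010676802604766207
[0.48083013 0.36683414 0.113     ]
```

Predicted and observed tip agree within about 1 px (tip at crop (152,277)). The hole is at (0.484, 0.364). Next I'll position just above it.

Call:
drive_tool(rows="10 0 1 0 0;10 0 0 10 0;10 0 0 14 0;10 0 0 10 0;10 0 0 0 0;10 0 0 0 0;10 0 0 0 0")

```text
clock: 6.3
eef_pos: [0.4854, 0.3642, 0.1519]
tool_rot: [0.852, 0.523, 0.001, -0.0]
ft_force: [-0.0, -0.5, -0.3]
grip_width: 0.0187
```

```bash
python3 - <<'E'
from h import *
a=shot('scene','s3')['image']
f=lambda i,u,v:cv2.resize(i[v:v+70,u:u+70],None,fx=6,fy=6,interpolation=cv2.INTER_CUBIC)
cv2.imwrite('pics/c5.png',f(a,235,150)[:,:,::-1])
E
python3 go.py .484 .364 .131; python3 pt.py s3 235 150
```

```text
t 6.35 pos [0.4854 0.3644 0.1521] F [-0.29  0.19 -0.13] w 0.0183 yaw 63.12 tilt [ 1.2e-03  9.0e-04 -1.0e+00]
shift mm [-1.   -1.09 21.08]
0.071 [200. 199.]
0.019 [189. 125.]
-0.0 [184.  96.]
```

View pics/c5.png

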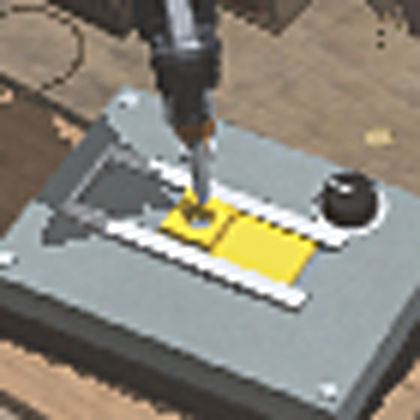

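Call:
drive_tool(rows="10 -1 -1 0 0;10 0 0 5 0;10 0 0 5 0;10 0 0 4 0;10 0 0 3 0;10 0 0 2 0;10 0 0 0 0;10 0 0 0 0")

```text
clock: 7.15
eef_pos: [0.4835, 0.3639, 0.1322]
tool_rot: [0.852, 0.524, -0.0, -0.0]
ft_force: [0.1, 0.2, -0.6]
grip_width: 0.0183
```

```bash
python3 go.py .484 .364 .131
```

```text
t 7.15 pos [0.4835 0.3639 0.1322] F [ 0.13  0.23 -0.57] w 0.0183 yaw 63.14 tilt [-2.e-04  1.e-04 -1.e+00]
shift mm [0.37 0.39 1.25]
```

Call:
drive_tool(rows="10 0.65 -0.76 0 0;10 1.3 -1.52 0 0;10 1.94 -2.28 0 0;10 1.94 -2.28 0 0;10 1.94 -2.28 0 0;10 1.94 -2.28 0 0;10 1.94 -2.28 0 0;10 1.94 -2.28 0 0;10 1.94 -2.28 0 0;10 1.94 -2.28 0 0;10 1.94 -2.28 0 0;10 1.94 -2.28 0 0")

```text
clock: 8.35
eef_pos: [0.4707, 0.3944, 0.1323]
tool_rot: [0.852, 0.524, -0.0, -0.0]
ft_force: [1.7, -0.9, -0.8]
grip_width: 0.0185
```

```bash
cat >> go.py <<'E'
a=np.radians(22.7);ex=np.array([np.cos(a),np.sin(a)]);ey=np.array([-ex[1],ex[0]]);d=q['eef_pos'][:2]-[.489,.3543];print('box',d@ex,d@ey)
E
python3 go.py .484 .364 .131
```

```text
t 8.35 pos [0.4707 0.3944 0.1323] F [ 1.7  -0.95 -0.81] w 0.0185 yaw 63.14 tilt [-1.e-04 -0.e+00 -1.e+00]
shift mm [-21.08  25.6    1.29]
box -0.0014345082508411102 0.0440338858157264
```

Call:
drive_tool(rows="10 2.0 -2.0 0 0;10 1.94 -2.2 0 0;10 1.6 -1.9 0 0;10 0.65 -0.76 0 0;10 0 0 0 0;10 0 0 0 0;10 0 0 0 0;10 0 0 0 0")

```text
clock: 9.15
eef_pos: [0.4675, 0.4029, 0.1323]
tool_rot: [0.852, 0.524, 0.0, -0.0]
ft_force: [0.7, -0.5, -0.1]
grip_width: 0.0182
```

```bash
python3 go.py .484 .364 .131
```

```text
t 9.15 pos [0.4675 0.4029 0.1323] F [ 0.74 -0.46 -0.06] w 0.0182 yaw 63.14 tilt [-0.e+00  5.e-04 -1.e+00]
shift mm [-27.29  32.27   1.31]
box -0.0010315109453414531 0.053139509839095204
```

Call:
drive_tool(rows="10 0.65 -0.7 0 0;10 0.65 -0.7 0 0;10 0.65 -0.7 0 0;10 0 0 0 0;10 0 0 0 0")

```text
clock: 9.65
eef_pos: [0.4665, 0.4055, 0.1323]
tool_rot: [0.852, 0.524, -0.0, -0.0]
ft_force: [-0.5, -0.4, 0.3]
grip_width: 0.0182
```

```bash
python3 go.py .484 .364 .131
```

```text
t 9.65 pos [0.4665 0.4055 0.1323] F [-0.48 -0.44  0.31] w 0.0182 yaw 63.14 tilt [-0. -0. -1.]
shift mm [-29.07  34.39   1.32]
box -0.0010490984874309483 0.055908521165155434
```

Call:
drive_tool(rows="10 -1 1.2 0 0;10 -1 1.1 0 0;10 0 0 -5 0;10 0 0 -10 0;10 0 0 -15 0;10 0 0 -10 0;10 0 0 0 0;10 0 0 0 0")

```text
clock: 10.45
eef_pos: [0.4678, 0.4028, 0.1727]
tool_rot: [0.852, 0.524, 0.0, -0.0]
ft_force: [-0.2, 0.3, -0.6]
grip_width: 0.0185
```

```bash
python3 go.py .484 .364 .131;python3 - <<'E'
from h import *
a=shot('scene','s4')['image']
f=lambda i,u,v:cv2.resize(i[v:v+90,u:u+90],None,fx=6,fy=6,interpolation=cv2.INTER_CUBIC)
cv2.imwrite('pics/c6.png',f(a,225,140)[:,:,::-1])
E
python3 pt.py s4 225 140
```

```text
t 10.45 pos [0.4678 0.4028 0.1727] F [-0.19  0.31 -0.64] w 0.0185 yaw 63.14 tilt [ 7.e-04  6.e-04 -1.e+00]
shift mm [-27.34  31.99  41.72]
box -0.000848198987075479 0.05294188020318656
0.071 [176. 203.]
0.019 [161. 127.]
-0.0 [155.  97.]
```

View pics/c6.png

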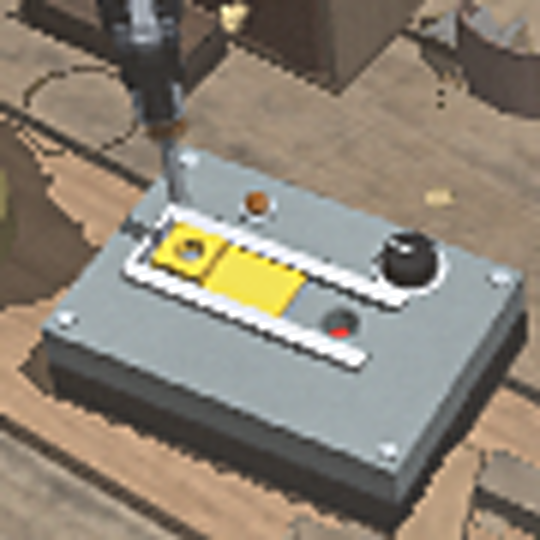

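The shutter is open (boss hole at crop (190,248)), the opening with the red button is clear at (341,323), and the tip is where predicted.

```bash
python3 - <<'E'
from h import *
c=load('s4'); U=lambda x,y:((x+.5)/6-.5+225,(y+.5)/6-.5+140)
a=np.radians(22.7);ex=np.array([np.cos(a),np.sin(a)]);ey=np.array([-ex[1],ex[0]]);c0=np.array([.489,.3543])
I=cv2.resize(c['image'][140:230,225:315],None,fx=6,fy=6,interpolation=cv2.INTER_CUBIC).astype(int)
m=np.zeros(I.shape[:2],np.uint8);w=I[295:350,310:370];m[295:350,310:370]=(w.sum(2)<330)|(w[...,0]>w[...,1]+50)
q=np.argwhere(m)[:,::-1];mask_c=(q.min(0)+q.max(0))/2;print('ap px',mask_c,q.mean(0),q.min(0),q.max(0))
for l,p,z in(('ap',mask_c,.058),('hand',(341,323),.058),('hole',(190,248),.0686)):
    X=ray(c,U(*p),z)[:2];print(l,X.round(4),'box',((X-c0)@ex).round(4),((X-c0)@ey).round(4))
E
python3 go.py .4995 .3265 .1727
```

```text
ap px [346. 316.] [343.57900677 319.67042889] [323 295] [369 337]
ap [0.5047 0.3264] box 0.0037 -0.0318
hand [0.5003 0.3246] box -0.001 -0.0317
hole [0.4695 0.4008] box -0.0 0.0504
t 10.5 pos [0.4675 0.4025 0.1721] F [-0.19 -0.13 -1.01] w 0.0182 yaw 63.14 tilt [-3.e-04 -2.e-04 -1.e+00]
shift mm [-53.36  62.94  -0.62]
box -0.0012502371901269825 0.052815148843687265
```

Call:
drive_tool(rows="10 -3 3.5 0 0;10 -7 8.5 0 0;10 -11 13 0 0;10 -11 13 0 0;10 -11 13 0 0;10 -7 8.5 0 0;10 -4 4.6 0 0;10 0 0 10 0;10 0 0 10 0;10 0 0 5 0;10 0 0 0 0;10 0 0 0 0")

```text
clock: 11.7
eef_pos: [0.5, 0.326, 0.1468]
tool_rot: [0.852, 0.524, -0.0, -0.0]
ft_force: [0.9, 0.2, -0.6]
grip_width: 0.0186
```

```bash
python3 go.py .5003 .3255 .117;python3 - <<'E'
from h import *
a=shot('scene','s5')['image']
f=lambda i,u,v:cv2.resize(i[v:v+70,u:u+70],None,fx=7,fy=7,interpolation=cv2.INTER_CUBIC)
cv2.imwrite('pics/c7.png',f(a,250,150)[:,:,::-1])
E
```

```text
t 11.7 pos [0.5    0.326  0.1468] F [ 0.89  0.16 -0.59] w 0.0186 yaw 63.2 tilt [-7.e-04 -4.e-04 -1.e+00]
shift mm [-0.24  0.51 29.85]
box -0.0008164658847052798 -0.030386843086518813
```

View pics/c7.png

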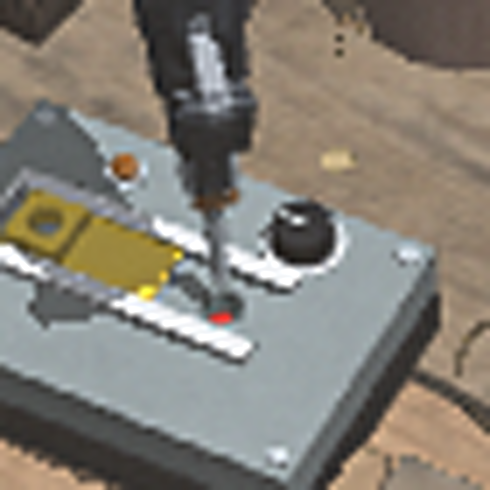

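Run:
```python
from h import *
c=load('s5');p=bot.get_obs()['eef_pos']
for z in(p[2]-.071,p[2]-.019,.058): print(z,((proj(c,[p[0],p[1],z])-[250,150]+.5)*7-.5).round(0))
```

```text
0.07629620944509292 [218. 277.]
0.12829620944509293 [208. 192.]
0.058 [221. 305.]
```

Call:
drive_tool(rows="10 0 0.5 6 0;10 0 0 6 0;10 0 0 6 0;10 0 0 5 0;10 0 0 3 0;10 0 0 0 0;10 0 0 0 0")

```text
clock: 12.45
eef_pos: [0.5009, 0.3253, 0.1213]
tool_rot: [0.852, 0.524, 0.0, 0.0]
ft_force: [0.1, 0.4, -0.7]
grip_width: 0.0185
```

```bash
python3 go.py .5003 .3255 .117
```

```text
t 12.45 pos [0.5009 0.3253 0.1213] F [ 0.15  0.42 -0.66] w 0.0185 yaw 63.14 tilt [ 0. -0. -1.]
shift mm [-0.09 -0.64  4.29]
box -0.0002032551470948384 -0.031353963515884826
```

Call:
drive_tool(rows="10 0 0 1.5 0;10 0 0 1.5 0;10 0 0 1 0;10 0 0 1 0;10 0 0 1 0;10 0 0 0 0;10 0 0 0 0")

```text
clock: 13.15
eef_pos: [0.5009, 0.3253, 0.1155]
tool_rot: [0.852, 0.524, 0.0, -0.0]
ft_force: [-0.7, -0.4, 0.6]
grip_width: 0.0183
```

Call:
drive_tool(rows="10 0 0 1 0;10 0 0 1 0;10 0 0 0 0;10 0 0 0 0")

```text
clock: 13.55
eef_pos: [0.501, 0.3253, 0.1135]
tool_rot: [0.852, 0.524, 0.0, 0.0]
ft_force: [-0.2, -0.3, 2.4]
grip_width: 0.0186
```

Call:
drive_tool(rows="10 0 0 1 0;10 0 0 1 0;10 0 0 0 0;10 0 0 0 0")

```text
clock: 13.95
eef_pos: [0.501, 0.3253, 0.1115]
tool_rot: [0.852, 0.524, 0.0, 0.0]
ft_force: [-0.8, -0.6, 3.9]
grip_width: 0.0186
```

Call:
drive_tool(rows="10 0 0 0.8 0;10 0 0 0.5 0;10 0 0 0 0;10 0 0 0 0")

```text
clock: 14.35
eef_pos: [0.501, 0.3253, 0.1101]
tool_rot: [0.852, 0.524, 0.0, 0.0]
ft_force: [0.0, -1.1, 3.7]
grip_width: 0.0189
```

Call:
drive_tool(rows="10 0 0 0 0;10 0 0 0 0")

```text
clock: 14.55
eef_pos: [0.5009, 0.3253, 0.1101]
tool_rot: [0.852, 0.524, 0.0, 0.0]
ft_force: [-0.7, -0.7, 4.0]
grip_width: 0.0186
```

Call:
drive_tool(rows="10 0 0 0 0;10 0 0 0 0")

```text
clock: 14.75
eef_pos: [0.5009, 0.3253, 0.1101]
tool_rot: [0.852, 0.524, 0.0, -0.0]
ft_force: [-0.8, -0.5, 3.6]
grip_width: 0.0183
```

Call:
drive_tool(rows="10 0 0 0.6 0;10 0 0 0.6 0;10 0 0 0 0;10 0 0 0 0")

```text
clock: 15.15
eef_pos: [0.5009, 0.3253, 0.1089]
tool_rot: [0.852, 0.524, 0.0, -0.0]
ft_force: [-0.6, -0.7, 4.4]
grip_width: 0.0184
```

Call:
drive_tool(rows="10 0 0 0 0;10 0 0 0 0")

```text
clock: 15.35
eef_pos: [0.501, 0.3253, 0.1089]
tool_rot: [0.852, 0.524, 0.0, -0.0]
ft_force: [-1.2, -0.3, 4.2]
grip_width: 0.0186
```

```bash
python3 go.py .5003 .3255 .11;python3 - <<'E'
from h import *
a=shot('scene','s6')['image']
f=lambda i,u,v:cv2.resize(i[v:v+70,u:u+80],None,fx=7,fy=7,interpolation=cv2.INTER_CUBIC)
cv2.imwrite('pics/c8.png',f(a,240,150)[:,:,::-1])
print(bot.get_obs()['ft_force'])
E
```

```text
t 15.35 pos [0.501  0.3253 0.1089] F [-1.17 -0.27  4.2 ] w 0.0186 yaw 63.14 tilt [ 2.e-04  1.e-04 -1.e+00]
shift mm [-0.15 -0.66 -1.12]
box -0.00014733205153179786 -0.03133875812083155
[-1.15404299 -1.41030036  5.03193975]
```

View pics/c8.png

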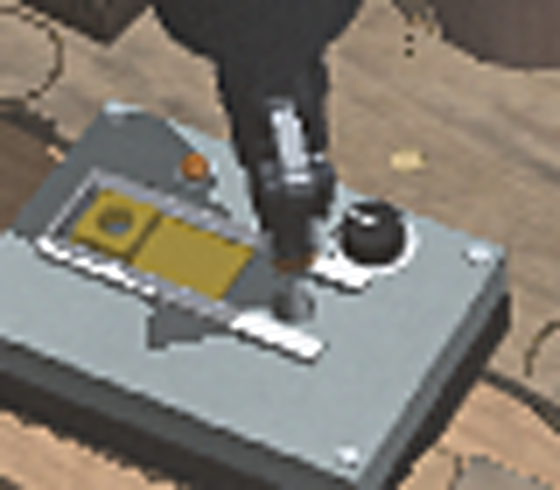

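```bash
python3 -c "
from workcell import bot
print(bot.job_done()); print(bot.get_obs()['ft_force'],bot.get_obs()['grip_width'],bot.get_obs()['eef_pos'])"
```

```text
the job is handed in; nothing more can be done
None
the job is handed in; nothing more can be done
```

I carried out every step and handed the job in at 15.4 s, with the wooden probe upright in the gripper and holding the red button down. The hand-in gave no verdict.

Last checks before handing in:
- **Grip:** the fingers read 18.6 mm on the 18 mm handle and the tool tilt was about 0, so the probe should be upright.
- **Tip position:** by arm pose, the tip was about 1 mm from the measured centre of the opening and about 38 mm above the bench. It was well below panel height.
- **Shutter:** by camera it was about 43 mm open of 45. I felt no firm end stop when sliding it.
- **Button:** the push was about 5 N after allowing for the probe's weight. By the spring figures that means 6–7 mm down, but height alone gave about 8 mm. Both are past 5 mm, and I felt no end stop. Single force readings varied by about 0.5 N.

No unexpected contact forces showed during the run. I did not measure the mug, bottle or tape roll at the end.

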